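# Tare the jeweller's balance through its sunken key

## Robot

A 6-joint arm with a two-finger parallel gripper is mounted at the origin on the work surface. World frame = base frame: x ahead of the robot, y to its left, z up, the work surface at z = 0. Lengths are in m, angles in rad, forces in N, time in s.
With the tool pointing down it reaches from about 0.275 to 0.775 m from the base axis. Payload 14.6 kg.
Tool frame: the origin (TCP) lies between the finger pads; the fingertips stand 17 mm ahead of it and the grasp point (between the pads) lies 2 mm behind it; z points along the fingers, y is the direction in which the jaws open and shut (so a half turn about z gives the same grasp; the last joint's range is limited). The gripper opens to 85 mm and grips with 20 to 120 N. Pads are 22 mm wide; open, the fingers measure 114 mm over their backs; the gripper's body (76 mm by 85 mm) begins 54 mm behind the grasp point. The pads swing forward as they close: fully open they stand 13 mm farther back than shut.
Start: joints at [-1.375, 0.263, -0.048, 1.259, 0, 1.415], TCP at [0.18, -0.493, 0.248] pointing down, gripper open.
Joint ranges: [-2.65, 2.65], [-0.89, 1.7], [-1.18, 1.37], [-2.13, 2.11], [-1.35, 1.29], [-3.14, 3.14]. Speed limits (rad/s): [1.89, 1.89, 2.57, 2.79, 3.14, 3.14].

## Interface

Orientations are given as a unit quaternion [w, x, y, z].
In Python, from rig import read_state, viewer, order, models gives the robot as it stands.
- The arm moves only by the tool servo_tool, never from a script. Its argument "motion" is a list that holds one entry, the list of rows, each a list of 5 numbers: the shift along the tool's x, y, z in mm, then the turn about the tool's z in degrees, then the opening, from -1 (shut) to 1 (fully open). In form: [[[dx, dy, dz, spin, hand], ...]]. A call has 1 to 12 rows; each row shifts and turns the pose as measured when the row begins, along the tool's axes as they then stand; what a row does not reach is not made up. A row lasts 1/8 s, in which the tool goes at most 62.5 mm and 10.7 degrees, less where a joint would pass 70% of its speed; a pose out of reach is approached as far as the arm can. A call is refused whole if a number of a shift passes 62.5 or a number of a turn 10.7, either way. A call with a gripper value outside its range is refused whole. The fingers move at their own pace and stop on an object; "grip_force" is the grip in N (left out, the last holds). Time passes only in rows, so rows that do not move let the fingers close. It gives the time, the measured TCP pose, the force and the opening at its end, in the units of the state.
- read_state(): the state, without advancing time (a new reading comes with each control period).
- viewer.snapshot(name): name is "scene" or "top" or "wrist"; returns a dict with "frame" (480x640x3 uint8, red, green, blue), "depth" (480x640 float32, m along the optical axis (not along the pixel's ray), 0 where there is no reading), "vfov" (degrees; the focal length in pixels is half the picture's height over the tangent of half this angle, whatever the lens; pixels are square), "cx", "cy" (the principal point, pixels), "extrinsics" (4x4, takes a point from camera to world coordinates); the wrist camera has in their place "tool_from_camera" (4x4, takes a point from camera to tool coordinates, whose origin is the TCP and whose axes are the flange's). Camera axes: x right, y up, looking along -z (the intrinsics and any distortion apply to the point x, -y, -z); pixel columns grow to the right and rows downward; lengths in m; the calibration is good to about 2 mm. The wrist camera is an equidistant fisheye: a pixel r from the principal point sees the ray r / f radians off the axis. A picture is of the moment at which its call begins: read the wrist's pose just before it.
- order.hand_in(): hands the job in, once; it reports no verdict.
Trained networks look in the newest picture that a camera, given by its name, has taken for a name from the list of things; names that differ only in an ending like _2 or _b are one class to them, and where a whole thing is asked for, a point or a joint stands for the part that bears it (a point fixed in the world has none). Each returns a list of dicts, best first, with "confidence" (0 to 1); they miss things now and then, are a little off and sometimes report something else, mostly with a low value. They report only what shows in the picture. A call takes as long as a camera call.
- models.boxes_of(query, camera): "xy" ([column, row] in pixels, amid what is visible of it).
- models.cut_out(query, camera): "mask" (480x640 bool, what is visible of it) and "xy" ([column, row] in pixels, amid what is visible of it).
- models.tip_of(query, camera): "xy" ([column, row] in pixels: a listed point, or the origin of a listed thing).
The state is a dict: "time_s": time; "q": joint angles; "dq": joint speeds; "effort": joint torques, N m; "tcp_pos": TCP position; "tcp_rot": TCP orientation; "ft_force": force on the tool from outside, world axes, zero at the start; "moment": the same for the moment, N m; "finger_gap": finger opening in m.
Only numpy, scipy, OpenCV 4.12 (cv2) and the standard library are available. Lean on these libraries where they do the work, as an engineer would, in place of code of your own. Each camera call takes 0.05 s, during which the arm holds its last target. There are 200 camera calls.

## Task

Tare the jeweller's balance: push the sliding shutter all the way off the sunken key it covers, press that key fully down with a fingertip and let it come back up, then push the shutter fully closed over it again and move clear. Leave the other sunken key unpressed, do not touch the pan, and leave the brass dish, the brass weight and everything else on the bench where they stand.

Things in the scene. Friction and masses are not known exactly. Their poses are not given: they have to be found in the camera images.
- balance: Jeweller's balance, a grey housing fixed to the bench, 250 x 190 mm, its flat top (deck) 60 mm above the bench. Origin: centre of the underside on the bench. Its +x runs from the key end to the pan end, +y to the left seen from the key end, z up. Its yaw varies by up to about 0.35 rad. It stands on the robot's left or right; a smaller motor control unit (150 x 130 mm, 115 mm high, with a black knob and a steel handpiece lying on top) stands on the other side
- tare_well (a point): Centre of the mouth, at deck height, of the well with the tare key (the key to press), at (-72, +38, 60) mm in the balance's frame. The well is a rectangular recess 41 mm (balance x) by 47 mm (balance y), 28 mm deep, with upright walls
- cal_well (a point): Centre of the mouth of the other, equal well, with the calibration key, at (-72, -38, 60) mm in the balance's frame. It lies open while the shutter is closed: do not press there
- tare_key (a joint): How far the tare key is pressed: 0 up, 0.005 m fully down. It springs back; about 1.2 N starts it and 4 N holds it fully down
- tare_key_top (a point): Centre of the top of the tare key, a black round cap 26 mm across in the middle of its well; up, it lies 18 mm below the deck, fully down 23 mm below
- cal_key (a joint): How far the calibration key is pressed, 0 to 0.005 m; same build as the tare key
- shutter (a joint): Travel of the shutter: 0 m fully closed over the tare well, 0.076 fully pushed along the balance's -y, where it lies over the calibration well. It starts closed or up to 20 mm ajar, and stays where it is left; about 1.5 N slides it (more when pushed fast)
- shutter_tab (a point): Middle of the top edge of the upright tab on the shutter, 23.5 mm above the deck. The shutter is a bare aluminium plate 52 mm (balance x) by 56 mm (balance y), its upper face 5.5 mm above the deck, sliding between two low steel rails that stand 7 mm above the deck along balance y, 53 mm apart inside. The tab stands in the plate's middle, 18 mm above it, 40 mm long (balance x) and 8 mm thick (balance y): push its side to slide the shutter
- pan: Round steel weighing pan, 94 mm across, its top 8 mm above the deck, centred at (65, 0) mm in the balance's frame. Origin: its centre, at deck height. Not to be touched
- dish: Small brass dish, 48 mm across and 20 mm high, loose on the pan. Origin: centre of its underside
- weight: Brass weight, 18 mm across and 29 mm high, loose on the deck beside the pan, near the balance's (95, -75) mm. Origin: centre of its underside
- dropper: Bystander: slim glass bottle 30 mm across, 85 mm high, upright in the middle of the bench. Origin: centre of its underside
- wood_block: Bystander: round wooden block 120 mm across with a steel plate on top, 48 mm high in all. Origin: centre of its underside
- screwdriver: Bystander: screwdriver 160 mm long, lying flat. Origin near its middle, x along its length
- stone_tray: Bystander: wooden tray 100 x 140 mm, 22 mm high, with six compartments. Origin: centre of its underside

How it is judged:
By the outcome, as a careful person would: the job done as asked, in the order asked, and still so for the second after the job is handed in, with the robot touching nothing.
It also fails if it takes over 58 s, if anything falls off the work surface, if the arm or the gripper's body presses on something with over 40 N, if the wrist force passes 120 N, or if a joint passes its speed limit or range.

## Working session

There is one attempt and no reset: what is moved stays moved. The work goes in short steps, Python scripts to look and compute and a tool call to move; the robot and the scene stay as the last step left them, time stands still between calls to the robot, and variables do not carry over. Pictures are saved under pics/ and viewed, on a budget of 10 in all, crops included, one or two more only if the job needs it, and the job is handed in when it is done.

Besides the shell and the picture viewer there is one more tool, called after "Emit:" in YAML: its name, and indented under it one key for each argument. servo_tool: Moves the arm, as the interface text tells. Its arguments: {"type":"object","properties":{"motion":{"type":"array","items":{"type":"array","items":{"type":"array","items":{"type":"number"}}}},"grip_force":{"type":"number"}},"required":["motion"]}

```bash
mkdir -p pics; ls
cat > h.py <<'E'
import numpy as np, cv2
from rig import read_state, viewer, order, models
def px2w(s,u,v,z=None):
    f=240/np.tan(np.radians(s["vfov"])/2); T=np.array(s["extrinsics"])
    r=np.array([(u-s["cx"])/f,-(v-s["cy"])/f,-1])
    if z is None:
        d=s["depth"][int(round(v)),int(round(u))]; return (T@np.r_[r*d,1])[:3]
    R=T[:3,:3]@r; t=(z-T[2,3])/R[2]; return T[:3,3]+t*R
def save(s,n): cv2.imwrite("pics/"+n,cv2.cvtColor(s["frame"],cv2.COLOR_RGB2BGR))
E
python3 - <<'E'
from h import *
s=viewer.snapshot("top"); save(s,"top1.png"); print({k:v for k,v in s.items() if k not in("frame","depth")})
for q,z in [("balance",0),("tare_well",.06),("cal_well",.06),("shutter_tab",.0835),("pan",.06),("dish",.068),("weight",.06),("dropper",0),("tare_key_top",.042)]:
    for r in models.tip_of(q,"top")[:2]:
        u,v=r["xy"]; print(q,round(r["confidence"],2),np.round([u,v]),np.round(px2w(s,u,v,z),4),np.round(px2w(s,u,v),4))
print(read_state())
E
```

```text
pics
{'vfov': 52.629828782471115, 'cx': 310.4672633235115, 'cy': 235.0821327674561, 'extrinsics': array([[ 0.02968626,  0.99396567, -0.10559818,  0.37073112],
       [-0.99922358,  0.03224796,  0.02263439,  0.02564678],
       [ 0.02590314,  0.10484426,  0.99415125,  1.34020807],
       [ 0.        ,  0.        ,  0.        ,  1.        ]])}
balance 0.93 [377. 227.] [ 0.543  -0.1908  0.    ] [ 0.5353 -0.1811  0.0599]
tare_well 0.81 [360. 250.] [ 0.4707 -0.1363  0.06  ] [ 0.4699 -0.135   0.0706]
cal_well 0.71 [391. 247.] [ 0.4826 -0.219   0.06  ] [ 0.4842 -0.2225  0.0419]
shutter_tab 0.83 [368. 247.] [ 0.4779 -0.1546  0.0835] [ 0.4781 -0.155   0.0809]
pan 0.88 [379. 193.] [ 0.6256 -0.1849  0.06  ] [ 0.624  -0.1836  0.0679]
dish 0.7 [387. 192.] [ 0.6296 -0.2036  0.068 ] [ 0.6287 -0.2028  0.0722]
weight 0.53 [412. 189.] [ 0.6404 -0.2729  0.06  ] [ 0.6362 -0.2682  0.08  ]
dropper 0.51 [304. 204.] [0.601  0.0144 0.    ] [0.6007 0.0145 0.0021]
{'time_s': 0.5, 'q': array([-1.37528129e+00,  2.63094514e-01, -4.82988184e-02,  1.25939087e+00,
        1.59424262e-05,  1.41552410e+00]), 'dq': array([ 2.36145447e-03,  3.84466987e-04,  1.52292842e-03, -7.45479306e-04,
       -3.13194477e-05,  5.38742314e-04]), 'effort': array([ 3.47087462e-04, -6.37024999e+01,  3.84586036e+01,  1.79690618e-03,
       -4.52526592e-06,  2.18748863e-05]), 'tcp_pos': array([ 0.18042389, -0.49303161,  0.24828156]), 'tcp_rot': array([5.90176005e-06, 9.84657928e-01, 1.74495744e-01, 8.09159476e-06]), 'ft_force': array([ 0.94797376,  0.13492321, -0.10595397]), 'moment': array([-0.02702488, -0.05814991, -0.06141868]), 'finger_gap': 0.0855233315246829}
```

View pics/top1.png

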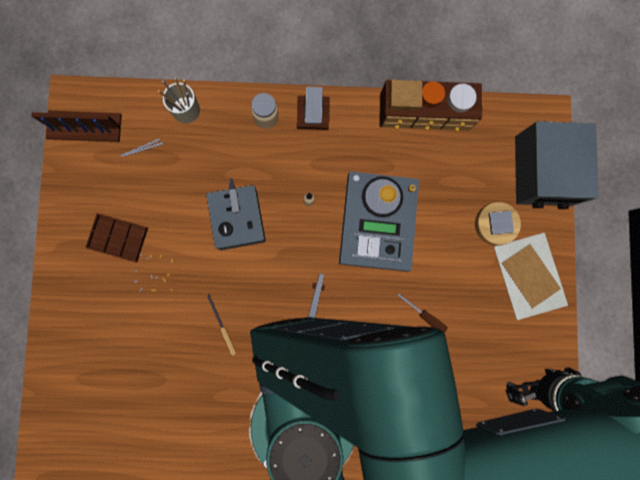

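The top view shows the balance on the robot's right, around pixel (380,222). The shutter is near (368,246), the open calibration well near (391,249), and the pan at the far end. Next I'll fit the deck outline from depth.

```bash
cat >> h.py <<'E'
def cloud(s):
    f=240/np.tan(np.radians(s["vfov"])/2); T=np.array(s["extrinsics"]); v,u=np.mgrid[:480,:640]; d=s["depth"]
    P=np.stack([(u-s["cx"])/f*d,-(v-s["cy"])/f*d,-d],-1); return P@T[:3,:3].T+T[:3,3]
E
python3 - <<'E'
from h import *
for cam in("top","scene"):
    s=viewer.snapshot(cam); P=cloud(s); save(s,cam+"2.png")
    m=models.cut_out("balance",cam)
    if not m: print(cam,"no");continue
    M=m[0]["mask"]|True
    K=(s["depth"]>0)&(abs(P[...,2]-.06)<.006)&(abs(P[...,0]-.543)<.19)&(abs(P[...,1]+.187)<.16)
    K=cv2.morphologyEx(K.astype(np.uint8),cv2.MORPH_OPEN,np.ones((3,3)))
    n,l,st,_=cv2.connectedComponentsWithStats(K); k=1+st[1:,4].argmax()
    r=cv2.minAreaRect((P[l==k][:,:2]*1000).astype(np.float32)); print(cam,m[0]["confidence"],r,st[k],np.median(P[l==k][:,2]))
    for q,z in [("shutter_tab",.0835),("tare_well",.06),("cal_well",.06),("pan",.06)]:
        for t in models.tip_of(q,cam)[:1]: print(q,t["confidence"],t["xy"],px2w(s,*t["xy"],z))
    sh=models.cut_out("shutter",cam)
    if sh:
        Q=P[sh[0]["mask"]]; print("shutter",sh[0]["confidence"],len(Q),Q.mean(0),Q[Q[:,2]>.073].mean(0),(Q[:,2]>.073).sum(),Q.min(0),Q.max(0))
s=viewer.snapshot("top")
c=s["frame"][160:280,325:435]; cv2.imwrite("pics/crop.png",cv2.cvtColor(cv2.resize(c,None,fx=5,fy=5,interpolation=cv2.INTER_CUBIC),cv2.COLOR_RGB2BGR))
E
```

```text
top 0.9 ((551.672607421875, -187.9091796875), (191.4569091796875, 251.11572265625), 85.55513763427734) [ 340  172   79   99 4298] 0.059670171041313225
shutter_tab 0.76 [368.9, 246.2] [ 0.48002951 -0.15612155  0.0835    ]
tare_well 0.9 [360.5, 249.0] [ 0.47391127 -0.13729878  0.06      ]
cal_well 0.56 [390.8, 246.4] [ 0.48339955 -0.21792376  0.06      ]
pan 0.66 [381.0, 193.9] [ 0.62411798 -0.18973817  0.06      ]
shutter 0.55 410 [ 0.48107127 -0.15668574  0.06664753] [ 0.48097539 -0.15672197  0.08175064] 52 [ 0.45554149 -0.18631331  0.05775629] [ 0.5085597  -0.1273481   0.09002567]
scene 0.97 ((554.7122192382812, -184.58535766601562), (194.89794921875, 253.226318359375), 85.30604553222656) [ 223  254  149  101 5680] 0.06007131912475805
shutter_tab 0.79 [277.0, 271.5] [ 0.48732981 -0.16474296  0.0835    ]
tare_well 0.97 [283.6, 274.9] [ 0.48744236 -0.14446684  0.06      ]
cal_well 0.78 [256.3, 292.7] [ 0.47681003 -0.22281931  0.06      ]
pan 0.64 [319.9, 312.1] [ 0.62105134 -0.19302434  0.06      ]
shutter 0.96 408 [ 0.49145382 -0.16219299  0.0738004 ] [ 0.50713126 -0.17939687  0.10474726] 88 [ 0.45891072 -0.80743855  0.05298232] [ 1.07831865 -0.11503395  0.80316531]
```

View pics/crop.png

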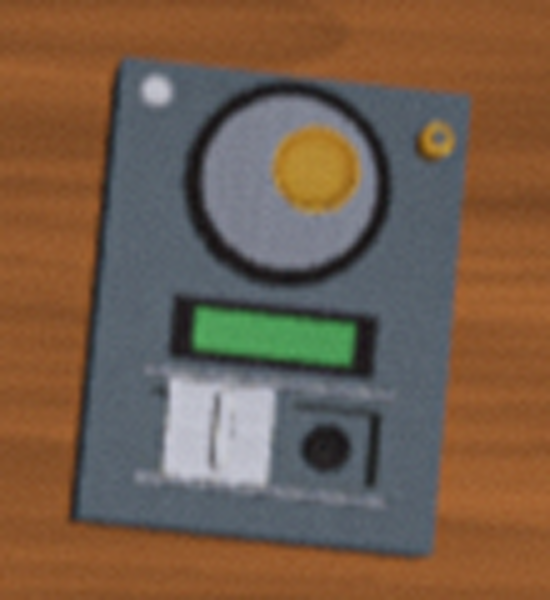

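The deck fit gives a centre of about (0.5525,-0.187) and a yaw of about -4.5°. The crop shows the shutter about 13 mm ajar, with its tab at (0.481,-0.157) and the calibration key exposed. I'll close the fingers, align the tool, and move above the tare side.

Emit:
servo_tool:
  motion:
    - [[0, 0, 0, 8.2, -1], [0, 0, 0, 8.2, -1], [0, 0, 0, 8.2, -1], [30, -43, 0, 0, -1], [30, -43, 0, 0, -1], [30, -43, 0, 0, -1], [30, -43, 0, 0, -1], [30, -43, 0, 0, -1], [30, -43, 0, 0, -1], [30, -43, 0, 0, -1], [30, -43, 0, 0, -1], [30, -43, 0, 0, -1]]
  grip_force: 30

```text
time_s: 2.75
tcp_pos: [0.4931, -0.1248, 0.2485]
tcp_rot: [0.001, 0.999, -0.05, 0.001]
ft_force: [0.4, -1.1, 0.2]
finger_gap: -0.0003
```

```bash
cat >> h.py <<'E'
from scipy.spatial.transform import Rotation as Ro
def wrist():
    st=read_state(); s=viewer.snapshot("wrist"); q=st["tcp_rot"]
    T=np.eye(4); T[:3,:3]=Ro.from_quat([q[1],q[2],q[3],q[0]]).as_matrix(); T[:3,3]=st["tcp_pos"]
    s["extrinsics"]=T@np.array(s["tool_from_camera"]); s["st"]=st; return s
def wpx(s,u,v,z):
    f=240/np.tan(np.radians(s["vfov"])/2); a,b=u-s["cx"],v-s["cy"]; r=np.hypot(a,b); th=r/f
    d=np.array([np.sin(th)*a/r,-np.sin(th)*b/r,-np.cos(th)]); T=s["extrinsics"]; R=T[:3,:3]@d
    return T[:3,3]+(z-T[2,3])/R[2]*R
E
python3 - <<'E'
from h import *
s=wrist(); save(s,"w1.png"); st=s["st"]; print(st["tcp_pos"],st["tcp_rot"],st["time_s"],s["vfov"],s["tool_from_camera"])
for q,z in [("shutter_tab",.0835),("tare_well",.06),("cal_well",.06),("pan",.06),("balance",0),("weight",.06)]:
    for t in models.tip_of(q,"wrist")[:1]: print(q,t["confidence"],t["xy"],wpx(s,*t["xy"],z))
E
```

```text
[ 0.49312423 -0.12477396  0.24849869] [ 0.00104011  0.99875892 -0.04978034  0.00120576] 2.75 65.70646984690485 [[-2.40499411e-04  9.65010830e-01  2.62209918e-01  6.72700895e-02]
 [ 9.99999687e-01  4.29746098e-04 -6.64392499e-04 -1.78893330e-03]
 [-7.53829646e-04  2.62209676e-01 -9.65010631e-01 -1.25788321e-01]
 [ 0.00000000e+00  0.00000000e+00  0.00000000e+00  1.00000000e+00]]
shutter_tab 0.72 [336.5, 227.2] [ 0.48982982 -0.13905924  0.0835    ]
tare_well 0.94 [337.7, 225.6] [ 0.48548708 -0.14100376  0.06      ]
cal_well 0.85 [425.3, 222.6] [ 0.48065654 -0.21959149  0.06      ]
pan 0.78 [383.4, 66.6] [ 0.61926906 -0.19250687  0.06      ]
balance 0.66 [372.7, 144.2] [ 0.55165287 -0.18595646  0.        ]
weight 0.68 [462.4, 41.4] [ 0.64217203 -0.26764261  0.06      ]
```

View pics/w1.png

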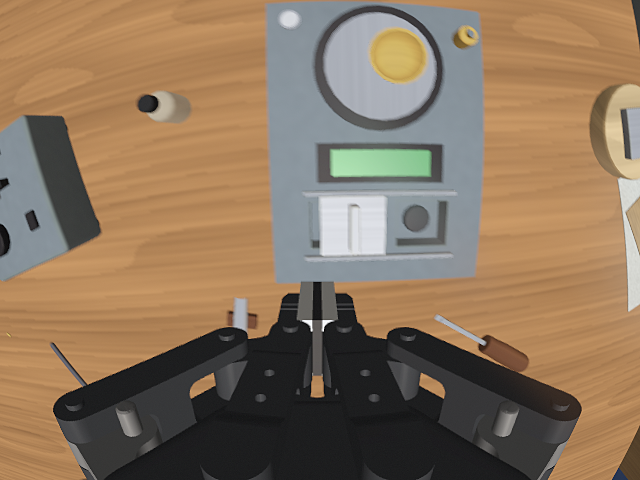

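The wrist view shows the tab at about (355,229), the plate spanning columns 320–386, and the open calibration key at (417,218). The well fits agree within about 3 mm, so I'll descend on the +y side of the tab.

Emit:
servo_tool:
  motion:
    - [[-9, 0, 40, -1.4, -1], [0, 0, 40, 0, -1], [0, 0, 40, 0, -1], [0, 0, 30, 0, -1], [0, 0, 0, 0, -1]]

```text
time_s: 3.72
tcp_pos: [0.4805, -0.1321, 0.096]
tcp_rot: [0.002, 0.999, -0.043, 0.002]
ft_force: [-0.6, -0.2, 0.8]
finger_gap: -0.0003
```

Emit:
servo_tool:
  motion:
    - [[0, 0, 6, 0, -1], [0, 0, 0, 0, -1], [0, 6, 0, 0, -1], [0, 6, 0, 0, -1], [0, 6, 0, 0, -1], [0, 6, 0, 0, -1], [0, 6, 0, 0, -1], [0, 6, 0, 0, -1], [0, 6, 0, 0, -1], [0, 6, 0, 0, -1]]

```text
time_s: 4.97
tcp_pos: [0.4775, -0.1846, 0.0936]
tcp_rot: [0.002, 0.999, -0.043, 0.005]
ft_force: [0.6, 2.6, -0.1]
finger_gap: -0.0003
```

Emit:
servo_tool:
  motion:
    - [[0, 4, 2, 0, -1], [0, 4, 0, 0, -1], [0, 3, 0, 0, -1], [0, 2, 0, 0, -1]]

```text
time_s: 5.48
tcp_pos: [0.4765, -0.1987, 0.0916]
tcp_rot: [0.002, 0.999, -0.043, 0.005]
ft_force: [0.9, 1.7, 0.9]
finger_gap: 0.0003
```

Emit:
servo_tool:
  motion:
    - [[0, 2, 0, 0, -1], [0, 2, 0, 0, -1]]

```text
time_s: 5.72
tcp_pos: [0.4761, -0.2029, 0.0916]
tcp_rot: [0.002, 0.999, -0.043, 0.005]
ft_force: [1.0, 1.6, 0.2]
finger_gap: 0.0
```

Emit:
servo_tool:
  motion:
    - [[0, 2, 0, 0, -1], [0, 0, 0, 0, -1]]

```text
time_s: 5.98
tcp_pos: [0.4761, -0.2031, 0.0915]
tcp_rot: [0.0, 0.999, -0.043, 0.006]
ft_force: [1.7, 4.5, 2.2]
finger_gap: -0.0001
```

Emit:
servo_tool:
  motion:
    - [[0, 3, 0, 0, -1], [0, 2, 0, 0, -1]]

```text
time_s: 6.22
tcp_pos: [0.4759, -0.204, 0.0915]
tcp_rot: [-0.005, 0.999, -0.041, 0.006]
ft_force: [4.6, 17.9, 7.4]
finger_gap: -0.0004
```

End stop reached: the force rose to 18 N with no travel. Now I'll back off, rise, and go above the tare well for a look.

Emit:
servo_tool:
  motion:
    - [[0, -5, 0, 0, -1], [0, -5, -10, 0, -1], [0, 0, -40, 0, -1], [4, -25, -20, 0, -1], [4, -25, 0, 0, -1], [0, 0, 0, 0, -1]]

```text
time_s: 6.98
tcp_pos: [0.4881, -0.1444, 0.1672]
tcp_rot: [-0.003, 0.999, -0.042, 0.007]
ft_force: [-0.2, -0.3, -0.1]
finger_gap: -0.0001
```

Run:
```python
from h import *
s=wrist(); save(s,"w2.png"); st=s["st"]; print(st["tcp_pos"],st["tcp_rot"],st["time_s"],st["ft_force"])
for q,z in [("shutter_tab",.0835),("tare_well",.06),("tare_key_top",.042),("tare_key",.042),("cal_well",.06),("pan",.06)]:
    for t in models.tip_of(q,"wrist")[:1]: print(q,t["confidence"],t["xy"],wpx(s,*t["xy"],z))
```

```text
[ 0.48812772 -0.14442227  0.16719274] [-0.00303451  0.99910381 -0.04166307  0.00682402] 6.975 [-0.17099939 -0.34886886 -0.07649857]
shutter_tab 0.77 [441.2, 258.4] [ 0.48090399 -0.21840311  0.0835    ]
tare_well 0.73 [312.0, 249.5] [ 0.48660878 -0.13876062  0.06      ]
tare_key_top 0.71 [318.9, 242.0] [ 0.48651299 -0.14327638  0.042     ]Traceback (most recent call last):
  File "<stdin>", line 4, in <module>
ValueError: it knows: balance, cal_well, dish, dropper, pan, screwdriver, shutter_tab, stone_tray, tare_key_top, tare_well, weight, wood_block
```

View pics/w2.png

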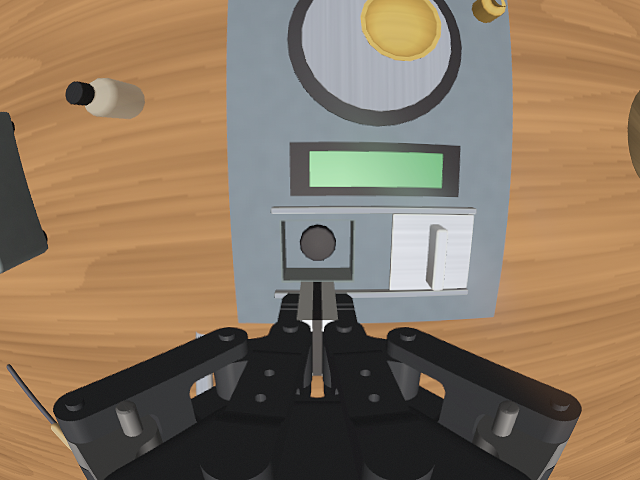

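The shutter is fully open (plate at columns 390–473). The tare key shows in the middle of its well at (318,242), in line with the fingers. Descending in stages.

Emit:
servo_tool:
  motion:
    - [[-2, -1, 35, 0, -1], [0, 0, 30, 0, -1], [0, 0, 0, 0, -1]]

```text
time_s: 7.55
tcp_pos: [0.4863, -0.1464, 0.0998]
tcp_rot: [-0.003, 0.999, -0.044, 0.006]
ft_force: [-0.0, 0.4, 0.4]
finger_gap: -0.0001
```

Emit:
servo_tool:
  motion:
    - [[0, -3, 10, 0, -1], [0, -1, 10, 0, -1], [0, 0, 10, 0, -1], [0, 0, 5, 0, -1], [0, 0, 0, 0, -1]]

```text
time_s: 8.18
tcp_pos: [0.4881, -0.1431, 0.0647]
tcp_rot: [-0.002, 0.999, -0.044, 0.007]
ft_force: [-0.2, -0.3, 0.4]
finger_gap: -0.0001
```

Centred in the well with no contact, and the tip is about 6 mm above the key.

Emit:
servo_tool:
  motion:
    - [[-1, 0, 4, 0, -1], [0, 0, 2, 0, -1], [0, 0, 0, 0, -1]]

```text
time_s: 8.55
tcp_pos: [0.4874, -0.1431, 0.0588]
tcp_rot: [-0.002, 0.999, -0.044, 0.008]
ft_force: [-1.0, -0.6, 1.5]
finger_gap: -0.0002
```

Emit:
servo_tool:
  motion:
    - [[0, 0, 2, 0, -1], [0, 0, 2, 0, -1]]

```text
time_s: 8.8
tcp_pos: [0.4875, -0.1431, 0.0549]
tcp_rot: [-0.002, 0.999, -0.044, 0.008]
ft_force: [-2.0, 0.5, 3.3]
finger_gap: -0.0002
```

Emit:
servo_tool:
  motion:
    - [[0, 0, 2, 0, -1], [0, 0, 1, 0, -1]]

```text
time_s: 9.05
tcp_pos: [0.4876, -0.1432, 0.0534]
tcp_rot: [-0.002, 0.999, -0.044, 0.008]
ft_force: [-10.7, 4.0, 33.5]
finger_gap: -0.0002
```

Emit:
servo_tool:
  motion:
    - [[0, 0, 2, 0, -1], [0, 0, 2, 0, -1]]

```text
time_s: 9.3
tcp_pos: [0.4877, -0.1432, 0.0531]
tcp_rot: [-0.001, 0.999, -0.044, 0.01]
ft_force: [-15.6, 6.8, 52.3]
finger_gap: 0.0
```

The key bottomed out: 5.5 mm of travel, then a sharp force rise to 52 N. I'll release it and check.

Emit:
servo_tool:
  motion:
    - [[0, 0, -6, 0, -1], [0, -1, -25, 0, -1], [0, 0, -40, 0, -1], [0, 35, -15, 0, -1], [0, 35, 0, 0, -1], [0, 35, 0, 0, -1], [0, 0, 0, 0, -1]]

```text
time_s: 10.18
tcp_pos: [0.4772, -0.2498, 0.142]
tcp_rot: [-0.0, 0.999, -0.043, 0.011]
ft_force: [-0.0, -0.1, 1.2]
finger_gap: 0.0001
```

Run:
```python
from h import *
s=wrist(); save(s,"w3.png"); st=s["st"]; print(st["tcp_pos"],st["tcp_rot"],st["time_s"],st["ft_force"])
for q,z in [("shutter_tab",.0835),("tare_well",.06),("tare_key_top",.042),("tare_key_top",.037)]:
    for t in models.tip_of(q,"wrist")[:1]: print(q,t["confidence"],t["xy"],wpx(s,*t["xy"],z))
```

```text
[ 0.47715451 -0.24976484  0.14195594] [-3.36677180e-04  9.98997262e-01 -4.34313985e-02  1.08660020e-02] 10.175 [-0.00343012 -0.08147239  1.16261892]
shutter_tab 0.87 [259.5, 271.1] [ 0.48052356 -0.21766892  0.0835    ]
tare_well 0.75 [146.2, 261.3] [ 0.48440255 -0.13966596  0.06      ]
tare_key_top 0.76 [161.3, 249.8] [ 0.48669815 -0.14336075  0.042     ]
tare_key_top 0.76 [161.3, 249.8] [ 0.48548964 -0.14092977  0.037     ]
```

View pics/w3.png

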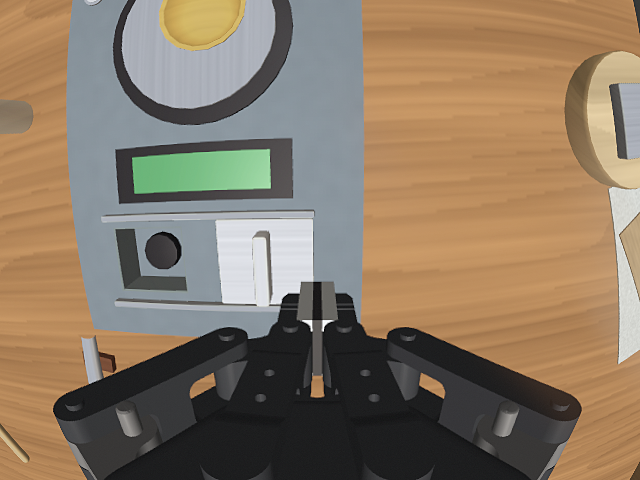

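The key is visible and back up at (162,250). The tab is at (261,268), left of the fingers with about 12 mm of gap. I'll descend on its -y side and push it closed.

Emit:
servo_tool:
  motion:
    - [[0, -2, 25, 0, -1], [0, 0, 20, 0, -1], [0, 0, 5, 0, -1], [0, 0, 0, 0, -1]]

```text
time_s: 10.92
tcp_pos: [0.4793, -0.2422, 0.0918]
tcp_rot: [-0.001, 0.999, -0.04, 0.011]
ft_force: [-0.6, 0.9, 0.4]
finger_gap: 0.0002
```

Emit:
servo_tool:
  motion:
    - [[0, -6, 0, 0, -1], [0, -6, 0, 0, -1], [0, -6, 0, 0, -1], [0, -6, 0, 0, -1], [0, -6, 0, 0, -1], [0, -6, 0, 0, -1], [0, -6, 0, 0, -1], [0, -6, 0, 0, -1], [0, -6, 0, 0, -1], [0, -6, 0, 0, -1]]

```text
time_s: 12.18
tcp_pos: [0.4851, -0.1789, 0.0937]
tcp_rot: [0.001, 0.999, -0.04, 0.012]
ft_force: [0.1, -1.0, -0.0]
finger_gap: -0.0
```

Emit:
servo_tool:
  motion:
    - [[0, -4, 0, 0, -1], [0, -4, 0, 0, -1], [0, -3, 0, 0, -1]]

```text
time_s: 12.55
tcp_pos: [0.486, -0.1669, 0.0937]
tcp_rot: [0.001, 0.999, -0.04, 0.012]
ft_force: [0.3, -1.9, -0.1]
finger_gap: -0.0004
```

Emit:
servo_tool:
  motion:
    - [[0, -3, 0, 0, -1], [0, -2, 0, 0, -1], [0, 0, 0, 0, -1]]

```text
time_s: 12.92
tcp_pos: [0.4864, -0.1615, 0.0937]
tcp_rot: [0.001, 0.999, -0.04, 0.012]
ft_force: [-0.6, -0.7, 0.8]
finger_gap: 0.0003
```

Emit:
servo_tool:
  motion:
    - [[0, -3, 0, 0, -1], [0, -2, 0, 0, -1]]

```text
time_s: 13.18
tcp_pos: [0.4871, -0.1567, 0.094]
tcp_rot: [0.001, 0.999, -0.04, 0.012]
ft_force: [-0.2, -2.6, 3.0]
finger_gap: 0.0002
```

Emit:
servo_tool:
  motion:
    - [[0, -2, 0, 0, -1], [0, -2, 0, 0, -1]]

```text
time_s: 13.42
tcp_pos: [0.4876, -0.1537, 0.0942]
tcp_rot: [0.003, 0.999, -0.04, 0.012]
ft_force: [-3.6, -18.3, -3.4]
finger_gap: 0.0001
```

Emit:
servo_tool:
  motion:
    - [[0, -3, 0, 0, -1], [0, -1, 0, 0, -1]]

```text
time_s: 13.68
tcp_pos: [0.4876, -0.1539, 0.0942]
tcp_rot: [0.008, 0.999, -0.042, 0.011]
ft_force: [-3.2, -9.8, 0.1]
finger_gap: -0.0001
```

End stop reached. Backing off and rising clear.

Emit:
servo_tool:
  motion:
    - [[0, 4, 0, 0, -1], [0, 5, 0, 0, -1], [0, 0, -30, 0, -1], [0, 0, -40, 0, -1], [-20, 0, -40, 0, -1], [-20, 0, 0, 0, -1], [0, 0, 0, 0, -1]]

```text
time_s: 14.55
tcp_pos: [0.4429, -0.1575, 0.2057]
tcp_rot: [0.006, 0.999, -0.041, 0.01]
ft_force: [0.3, 0.0, -0.0]
finger_gap: -0.0001
```

Run:
```python
from h import *
s=wrist(); save(s,"w4.png"); st=s["st"]; print(st["tcp_pos"],st["tcp_rot"],st["time_s"],st["ft_force"])
for q,z in [("shutter_tab",.0835),("tare_well",.06),("cal_well",.06),("pan",.06),("dish",.068),("weight",.06)]:
    for t in models.tip_of(q,"wrist")[:1]: print(q,t["confidence"],t["xy"],wpx(s,*t["xy"],z))
```

```text
[ 0.44288053 -0.1575086   0.20570488] [ 0.00573631  0.99907417 -0.0413751   0.01029567] 14.55 [ 0.2561335   0.02166587 -0.0350627 ]
shutter_tab 0.65 [290.1, 186.0] [ 0.48325482 -0.14249308  0.0835    ]
tare_well 0.71 [288.5, 180.5] [ 0.48513361 -0.14007352  0.06      ]
cal_well 0.56 [398.2, 181.1] [ 0.47843188 -0.22146573  0.06      ]
pan 0.71 [341.2, 2.4] [ 0.61830211 -0.19024358  0.06      ]
dish 0.22 [129.0, 64.9] [ 0.59044624 -0.02531179  0.068     ]
```

View pics/w4.png

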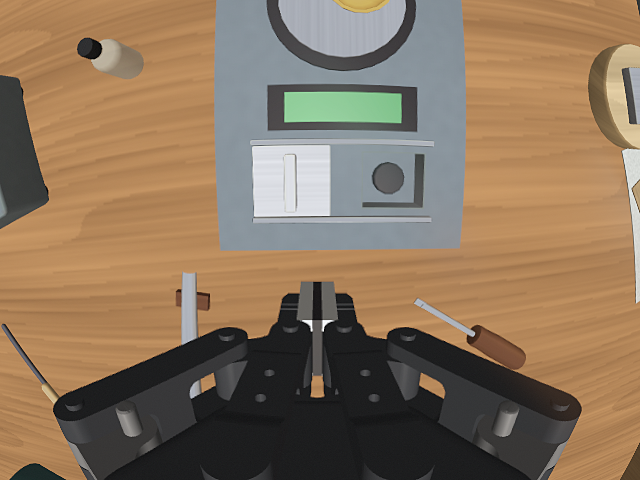

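The shutter's left edge is flush with the rail ends at column 252, and the tab sits over the tare well centre, 76 mm from its open position. Nothing is touching the robot, so I'm handing in.

```bash
python3 -c "
from h import *
print(order.hand_in())"
```

```text
the job is handed in; nothing more can be done
None
```

The tare is done and the job is handed in at about 14.6 s of the 58 s allowed.

- **Shutter opened:** I pushed it with the closed fingertips until it hit its end stop, where the force rose to about 18 N with no more travel.
- **Tare key:** I pressed it about 5.5 mm, to a hard stop. The vertical force went from 3 N to 52 N, so I pressed harder than the 4 N needed, but the limit given for wrist force is 120 N. After release, the camera image suggested the key was back up, though I did not measure its height.
- **Shutter closed:** I pushed it back to the opposite stop (18 N), then backed off and rose clear.
- **Last checks:** The final picture shows the shutter plate flush with the rail ends and the tab over the tare well centre, at (0.483, -0.142) m. That is about 76 mm from its open position, which matches full travel. The robot was touching nothing, and I never moved down over the calibration key.
- **Disagreed or not seen:**
  - The closing stop came about 8–10 mm later than I predicted, probably because the closed fingers are narrower than I assumed.
  - The network's last dish reading was a low-confidence false hit.
  - The weight was out of the final frame and the dish was only partly in it. My moves stayed at the key end, away from both.

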